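Find the tripped switch by touch and shut the switch box

ROBOT

A 7-joint arm with a two-finger parallel gripper is mounted at the origin on the work surface; the furniture and walls round the work are solid. World frame = base frame: x ahead of the robot, y to its left, z up, the work surface at z = 0. Lengths are in m, angles in degrees, forces in N, time in s.
With the tool pointing down it reaches from about 0.4 to 0.875 m from the base axis. Payload 6.5 kg.
Tool frame: the origin (TCP) lies at the very end of the fingers, on their centre line; the grasp point (between the pads) lies 19 mm behind it; z points along the fingers, x is the direction in which the jaws open and shut, and the axes are right-handed (so a half turn about z gives the same grasp; the last joint's range is limited). The gripper opens to 85 mm and grips with 20 to 120 N. Pads are 22 mm wide; open, the fingers measure 114 mm over their backs; the gripper's body (76 mm by 85 mm) begins 54 mm behind the grasp point. The pads swing forward as they close: fully open they stand 13 mm farther back than shut.
Start: joints at [59.691, 30.733, -0.252, 88.115, 0.149, 61.152, -4.079], TCP at [0.29, -0.582, 0.231] pointing down, gripper open.
Joint ranges: [-154.64, 154.64], [-21.42, 123.67], [-72.66, 72.17], [13.99, 137.28], [-74.86, 254.86], [10.95, 109.41], [-158.01, 158.01]. Speed limits (degrees/s): [136.94, 136.94, 180, 180, 180, 180, 180].

INTERFACE

Orientations are given as [roll, pitch, yaw] about the fixed x, y, z axes, in that order (R = Rz(yaw) Ry(pitch) Rx(roll)).
In Python, from station import bot gives the robot as it stands.
- The arm moves only by the shell command python3 -m handwheel 'ROWS' [OPENING] [FORCE]. ROWS is text: rows parted by semicolons, each of 4 numbers parted by spaces: the shift along the world's x, y, z in m, then the turn about the world's z in degrees. In form: x y z yaw; .... A call has 1 to 12 rows; each row shifts and turns the pose as measured when the row begins; what a row does not reach is not made up. A row lasts 1/8 s, in which the tool goes at most 62.5 mm and 10.7 degrees, less where a joint would pass 70% of its speed; a pose out of reach is approached as far as the arm can. A call is refused whole if a number of a shift passes 0.0625 or a number of a turn 10.7, either way. A call with a gripper value outside its range is refused whole. OPENING is the gripper command: -1 is fully open, 1 is shut, values between are in proportion, set as the call begins (- or left out, the last holds). The fingers move at their own pace and stop on an object; FORCE is the grip in N (left out, the last holds). Time passes only in rows, so rows that do not move let the fingers close. It gives the time, the measured TCP pose, the force and the opening at its end, in the units of the state.
- bot.sense(): the state, without advancing time (a new reading comes with each control period).
- bot.capture(name): name is "scene" or "top" or "wrist"; returns a dict with "frame" (400x640x3 uint8, red, green, blue), "intrinsics" (3x3 intrinsics, pixels), "T" (4x4, takes a point from camera to world coordinates). Camera axes: x right, y down, z forward; pixel columns grow to the right and rows downward; lengths in m; the calibration is good to about 2 mm. The wrist camera is an equidistant fisheye: a pixel r from the principal point sees the ray r / f radians off the axis. A picture is of the moment at which its call begins. There is no depth.
- bot.sign_off(): hands the job in, once; it reports no verdict.
The state is a dict: "time": time; "q": joint angles; "joint_vel": joint speeds; "effort": joint torques, N m; "ee_pos": TCP position; "tool_rot": TCP orientation; "ft_force": force on the tool from outside, world axes, zero at the start; "torque": the same for the moment, N m; "grip_width": finger opening in m.
Only numpy, scipy, OpenCV 4.12 (cv2) and the standard library are available. Lean on these libraries where they do the work, as an engineer would, in place of code of your own. Each camera call takes 0.05 s, during which the arm holds its last target.

TASK

The switch box that feeds the sealing bench has three toggles sealed inside upright black paddles, so you cannot see which way they stand. Feel them by swinging the paddles gently sideways: if one toggle leans the opposite way to the other two it has tripped, so push it over to match them; toggles that are right must not be flipped, and if all three agree, flip none. Then fold the cover down over the paddles, press it until the catch snaps and holds it fully shut, and let go, without knocking over or shifting the things around.

Things in the scene. Friction and masses are not known exactly. Their poses are not given: they have to be found in the camera images.
- switch_box: grey switch box fixed to the table, base 120 mm (x) by 330 mm (y) by 40 mm high, with three black paddles in a row along y, 95 mm apart. Origin: centre of its underside; x points away from the robot to the cover's hinge, y along the row to the left, z up. On the base near the front edge, mid-width, a sprung catch 44 mm wide stands 22 mm high, from 29 to 48 mm in front of the paddle row
- toggle_left (a point): pivot centre of the left paddle (95 mm from the box's origin along +y), 36 mm above the box's underside. Inside the paddle a sealed toggle leans to +y or -y of the box and stays there. The paddle looks the same either way, and this point shifts by under 0.05 mm between the two, far below the noise, so only touch tells
- toggle_middle (a point): pivot centre of the middle paddle, 36 mm above the box's underside. Inside the paddle a sealed toggle leans to +y or -y of the box and stays there. The paddle looks the same either way, and this point shifts by under 0.05 mm between the two, far below the noise, so only touch tells
- toggle_right (a point): pivot centre of the right paddle (95 mm from the box's origin along -y), 36 mm above the box's underside. Inside the paddle a sealed toggle leans to +y or -y of the box and stays there. The paddle looks the same either way, and this point shifts by under 0.05 mm between the two, far below the noise, so only touch tells
- paddle_left (a joint): angle of the left paddle, rad: 0 upright, positive towards the box's +y, stops at +-0.56. All three are alike: black hollow caps, 40 mm (x) by 30 mm thick (y), from 16 to 64 mm above their pivot point, swinging about the box's x. A weak spring (about 1 N at most) always returns a paddle upright, so its rest angle says nothing of the toggle
- paddle_middle (a joint): angle of the middle paddle, as for the left one. How a paddle feels, pushed 55 mm above its pivot: towards the side to which its toggle already leans it swings lightly (under 2 N) for about 25 mm; towards the other side it meets the toggle after about 5 mm and then resists firmly; up to 6 N the toggle stays put
- paddle_right (a joint): angle of the right paddle, as for the left one. Flipping: pushed 55 mm above its pivot against the firm resistance, the toggle gives way at about 9 N (less higher up) and snaps over; a paddle carried to 0.45 rad has surely flipped its toggle. Let go, the paddle stands up again and the toggle stays
- cover (a joint): angle of the grey cover, rad: 0 shut; starts leaning back, open, at 1.65 to 1.85. Shell 118 mm (x) by 330 (y) by 68 high, 3 mm walls; hinge line along y, 60 mm behind the box's origin, 40 mm above its underside. The stiff hinge (about 2 N at the lip) stays where left. At about 0.12 a sprung catch stops it; about 5 to 12 N on the lip snaps it past, then it stays under 0.03
- cover_lip (a point): middle of the cover's dark steel lip: 120 mm long (y), 5 thick, it carries the cover's top on for 36 mm beyond the front wall. The point is on its upper face (when shut, 108 mm above the table), 18 mm out from the wall. Frame = the cover's: z normal to this face, -x outward. Open, the lip points up and this face looks back: put fingertips behind it to draw it forward and down
- weight_1: bystander: black iron knob weight, 52 mm across, 50 high; origin at the centre of its underside
- weight_2: bystander: another such weight; origin at the centre of its underside
- date_stamp: bystander: hand stamp standing upright, 33x52 mm, 107 high; origin at the centre of its underside
- mug_tea: bystander: striped mug, 86x120 mm, 90 high; origin at the centre of its underside

How it is judged:
By the outcome, as a careful person would: the job done as asked, in the order asked, and still so for the second after the job is handed in, with the robot touching nothing.
It also fails if it takes over 58 s, if anything falls off the work surface, if the arm or the gripper's body presses on something with over 40 N, if the wrist force passes 120 N, or if a joint passes its speed limit or range.

## Working session

There is one attempt and no reset: what is moved stays moved. The work goes in short steps, Python scripts to look and compute and a shell command to move; the robot and the scene stay as the last step left them, time stands still between calls to the robot, and variables do not carry over. Pictures are saved under pics/ and viewed, and the job is handed in when it is done.

```bash
ls; mkdir -p pics; python3 - <<'E'
from station import bot
import cv2
s=bot.sense();print(s)
for n in("scene","top","wrist"):
    c=bot.capture(n);cv2.imwrite(f"pics/{n}0.png",c["frame"][:,:,::-1]);print(n,c["intrinsics"],c["T"])
E
```

```text
pics
{'time': 0.0, 'q': array([59.69138199, 30.78004   , -0.25440796, 88.1713585 ,  0.14761463,
       61.15266174, -4.07876252]), 'joint_vel': array([-0.03093451,  0.03486492, -0.06627575, -0.02054785, -0.01874447,
       -0.06990396, -0.0533112 ]), 'effort': array([-2.45313531e-04, -5.83411181e+01,  1.04833435e+00, -2.59103894e+01,
        1.23098795e-02,  9.52812668e-03,  5.96012711e-06]), 'ee_pos': array([ 0.28988731, -0.58105286,  0.23037983]), 'tool_rot': array([ 1.79993643e+02,  1.03540172e-01, -6.34801225e+01]), 'ft_force': array([ 0.91909193,  0.07430535, -0.04668058]), 'torque': array([-0.00163658,  0.01048645, -0.02068724]), 'grip_width': 0.08498403126614978}
scene [[469.98174883   0.         322.16716871]
 [  0.         469.98174883 202.08250152]
 [  0.           0.           1.        ]] [[-0.59614521 -0.46069438  0.65754968 -0.54781847]
 [-0.80275366  0.35635256 -0.47812072  0.79883756]
 [-0.01405199 -0.81287979 -0.58226196  0.992064  ]
 [ 0.          0.          0.          1.        ]]
top [[409.59132518   0.         314.07779293]
 [  0.         409.59132518 194.6169869 ]
 [  0.           0.           1.        ]] [[-0.02362919 -0.9896861   0.14129081  0.28534891]
 [-0.99970394  0.02421228  0.00240897  0.08800061]
 [-0.00580509 -0.14119206 -0.9899652   1.22163702]
 [ 0.          0.          0.          1.        ]]
wrist [[309.70691629   0.         317.28889128]
 [  0.         309.70691629 199.29864262]
 [  0.           0.           1.        ]] [[ 0.44685991 -0.86064459 -0.24414568  0.35178535]
 [-0.89460243 -0.4303994  -0.12017843 -0.54988737]
 [-0.00164924  0.27211624 -0.96226297  0.37313979]
 [ 0.          0.          0.          1.        ]]
```

View pics/scene0.png

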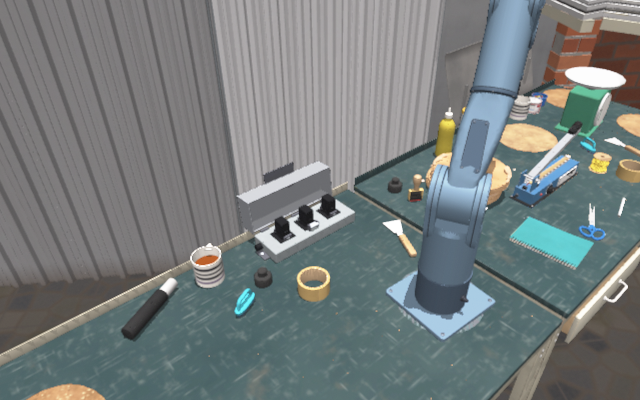

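View pics/top0.png

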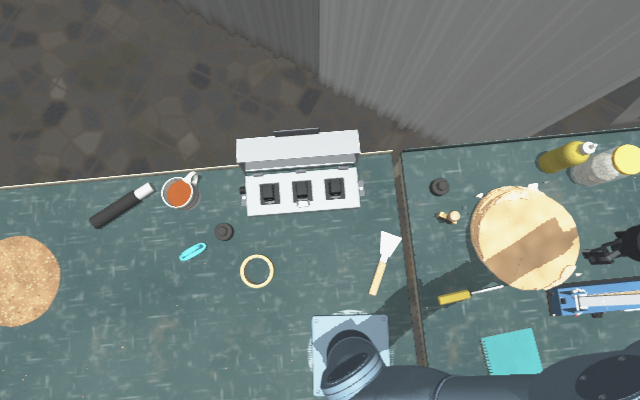

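View pics/wrist0.png

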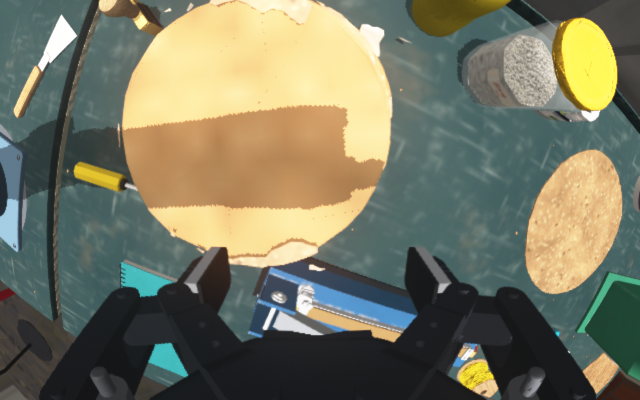

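The top view shows the box at about px (303,175), three paddles near (269,193), (302,189), (335,187), and the open cover behind. The mug, one weight and the ring are to its left; the other weight and the stamp are to its right. I'll enlarge it to measure.

```bash
python3 - <<'E'
import cv2
a=cv2.imread("pics/top0.png");b=cv2.imread("pics/scene0.png")
cv2.imwrite("pics/topc.png",cv2.resize(a[115:225,225:375],None,fx=5.2,fy=5.2,interpolation=cv2.INTER_CUBIC))
cv2.imwrite("pics/scenec.png",cv2.resize(b[155:265,230:365],None,fx=5.4,fy=5.4,interpolation=cv2.INTER_CUBIC))
E
```

```text
(no output)
```

View pics/topc.png

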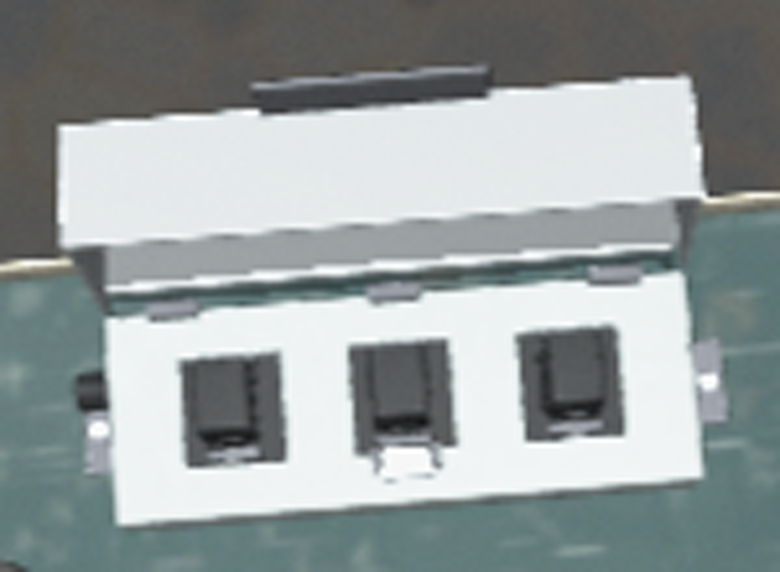

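View pics/scenec.png

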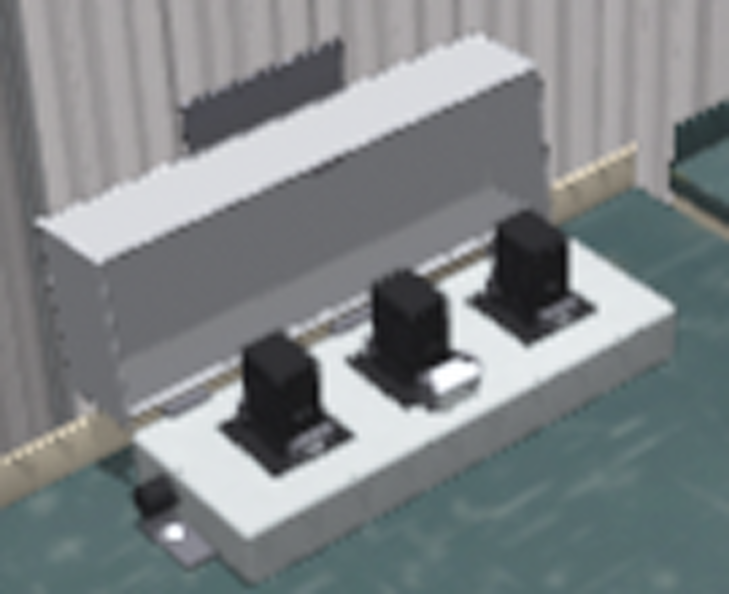

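```bash
cat > h.py <<'E'
import numpy as np
K={'scene':(np.array([469.98174883,322.16716871,202.08250152]),np.array([[-0.59614521,-0.46069438,0.65754968,-0.54781847],[-0.80275366,0.35635256,-0.47812072,0.79883756],[-0.01405199,-0.81287979,-0.58226196,0.992064]])),
'top':(np.array([409.59132518,314.07779293,194.6169869]),np.array([[-0.02362919,-0.9896861,0.14129081,0.28534891],[-0.99970394,0.02421228,0.00240897,0.08800061],[-0.00580509,-0.14119206,-0.9899652,1.22163702]]))}
def ray(c,u,v):
    (f,cx,cy),T=K[c]; d=T[:,:3]@np.array([(u-cx)/f,(v-cy)/f,1]); return T[:,3],d
def onz(c,u,v,z):
    o,d=ray(c,u,v); return o+d*(z-o[2])/d[2]
def onx(c,u,v,x):
    o,d=ray(c,u,v); return o+d*(x-o[0])/d[0]
def tri(p,q):
    o1,d1=ray('top',*p);o2,d2=ray('scene',*q)
    A=np.stack([d1,-d2],1);t=np.linalg.lstsq(A,o2-o1,rcond=None)[0]
    a=o1+d1*t[0];b=o2+d2*t[1];return (a+b)/2,np.linalg.norm(a-b)
tc=lambda x,y:(225+(x+.5)/5.2-.5,115+(y+.5)/5.2-.5)
sc=lambda x,y:(230+(x+.5)/5.4-.5,155+(y+.5)/5.4-.5)
E
python3 - <<'E'
from h import *
np.set_printoptions(precision=4,suppress=True)
C=[onz('top',*tc(*p),.04) for p in((119,524),(703,478),(685,270),(106,318))]
for c in C:print(c)
print('sizes',[np.linalg.norm(C[i]-C[(i+1)%4]) for i in range(4)])
print('ctr',np.mean(C,0), 'yaw',[np.degrees(np.arctan2(-(a-b)[0],(a-b)[1])) for a,b in((C[0],C[1]),(C[3],C[2]))])
S=[onz('scene',*sc(*p),.04) for p in((245,537),(675,312))];print('scene',S,np.linalg.norm(S[0]-S[1]))
print('paddles top z.100',[onz('top',*tc(*p),.1) for p in((220,395),(400,382),(572,365))])
print('lip',tri(tc(252,84),sc(183,106)),tri(tc(490,68),sc(343,38)))
print('lipbase',tri(tc(262,113),sc(193,150)))
for n,p,z in(('wt',(224,231),.025),('mug',(180,192),.045),('ring',(257,271),.02),('w2',(440,187),.03),('stamp',(447,217),.05)):print(n,onz('top',*p,z))
E
```

```text
[0.398  0.2851 0.04  ]
[ 0.4159 -0.0408  0.04  ]
[ 0.5344 -0.0353  0.04  ]
[0.5149 0.2924 0.04  ]
sizes [np.float64(0.3264443360728506), np.float64(0.11864321779431503), np.float64(0.3282927221249529), np.float64(0.11709474127920026)]
ctr [0.4658 0.1253 0.04  ] yaw [np.float64(3.1362616784439448), np.float64(3.406362625852139)]
scene [array([0.3983, 0.2905, 0.04  ]), array([ 0.4127, -0.0339,  0.04  ])] 0.32475231164570495
paddles top z.100 [array([0.46  , 0.2212, 0.1   ]), array([0.4647, 0.1251, 0.1   ]), array([0.4716, 0.0332, 0.1   ])]
lip (array([0.6046, 0.1936, 0.1844]), np.float64(0.0007021011719924746)) (array([0.6101, 0.0742, 0.1851]), np.float64(0.0006442056840527306))
lipbase (array([0.5985, 0.1922, 0.1553]), np.float64(0.0009731392978953061))
wt [0.3554 0.3562 0.025 ]
mug [0.4705 0.4807 0.045 ]
ring [0.238 0.261 0.02 ]
w2 [ 0.469  -0.2799  0.03  ]
stamp [ 0.3786 -0.2879  0.05  ]
```

```bash
python3 - <<'E'
from h import *
np.set_printoptions(precision=4,suppress=True)
for z in (-.9,-.7,-.5,-.2,0,.2): print(z,onz('top',320,82,z),onz('top',318,10,z),onz('top',250,160,z))
# scene corner line near (222,100)
print(tri((319,40),(222,60)),tri((319,40),(232,120)),tri((320,80),(240,180)))
E
```

```text
-0.9 [ 1.2067  0.0463 -0.9   ] [ 1.6301  0.0466 -0.9   ] [ 0.7818  0.4284 -0.9   ]
-0.7 [ 1.1198  0.0502 -0.7   ] [ 1.5033  0.0505 -0.7   ] [ 0.735   0.3963 -0.7   ]
-0.5 [ 1.033   0.0542 -0.5   ] [ 1.3765  0.0544 -0.5   ] [ 0.6882  0.3642 -0.5   ]
-0.2 [ 0.9027  0.06   -0.2   ] [ 1.1864  0.0603 -0.2   ] [ 0.618   0.3161 -0.2   ]
0 [0.8158 0.064  0.    ] [1.0596 0.0642 0.    ] [ 0.5712  0.284  -0.    ]
0.2 [0.729  0.0679 0.2   ] [0.9329 0.0681 0.2   ] [0.5244 0.2519 0.2   ]
(array([0.7306, 0.1407, 0.498 ]), np.float64(0.15888697497787838)) (array([0.8545, 0.1099, 0.2456]), np.float64(0.1014812246283563)) (array([ 0.8592,  0.1066, -0.0106]), np.float64(0.1045344042247074))
```

```bash
python3 -m handwheel '0.0165 0.06 0 6.1; 0.0165 0.06 0 6.1; 0.0165 0.06 0 6.1; 0.0165 0.06 0 6.1; 0.0165 0.06 0 6.1; 0.0165 0.06 0 6.1; 0.0165 0.06 0 6.1; 0.0165 0.06 0 6.1; 0 0 0 0' 1 60
```

```text
time: 1.27
ee_pos: [0.4194, -0.0957, 0.2298]
tool_rot: [179.9, -0.1, -13.1]
ft_force: [-0.2, -1.1, -0.7]
grip_width: 0.0
```

```bash
python3 -m handwheel '0.027 0.043 0 8.15; 0.027 0.043 0 8.15; 0 0 -0.05 0; 0 0 -0.04 0; 0 0 0 0'; python3 - <<'E'
from station import bot
import cv2
for n in("scene","wrist"):
    c=bot.capture(n)
    f=c["frame"][:,:,::-1]
    if n=="scene": f=cv2.resize(f[140:270,220:380],None,fx=4.5,fy=4.5,interpolation=cv2.INTER_CUBIC)
    cv2.imwrite(f"pics/{n}1.png",f)
print(bot.sense()["ee_pos"],bot.sense()["tool_rot"])
E
```

```text
time: 1.9
ee_pos: [0.4755, -0.0113, 0.138]
tool_rot: [179.8, -0.2, 3.3]
ft_force: [-0.7, -0.9, 0.6]
grip_width: -0.0002
[ 0.47771382 -0.01131917  0.14066832] [179.7298567   -0.54387384   3.30721968]
```

View pics/scene1.png

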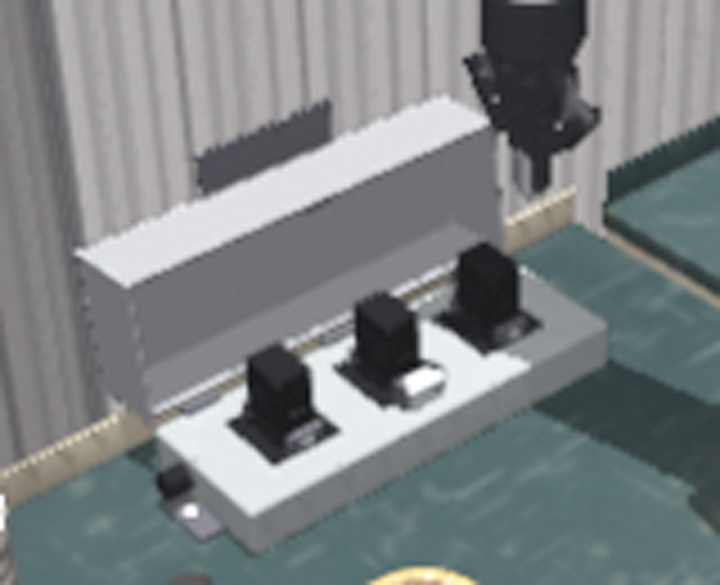

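View pics/wrist1.png

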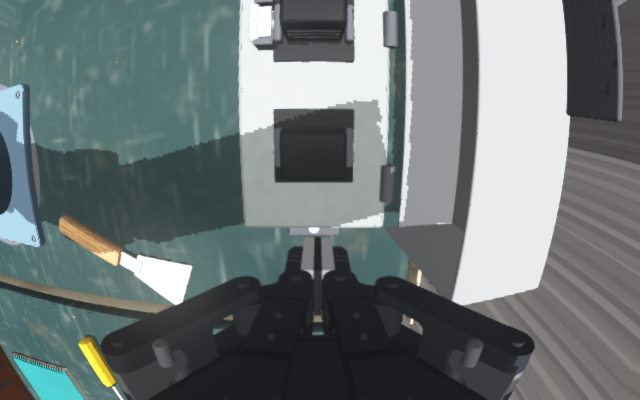

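The scene view shows the closed fingers beside the right paddle (tip at about (535,185) in the crop). The wrist view shows the tip at (317,235), in line with the paddle column at 315. I'll lower and feel for contact.

```bash
python3 -m handwheel '0 0 -0.03 0; 0 0 -0.018 0; 0 0 0 0';python3 -m handwheel '0 0.006 0 0; 0 0 0 0';python3 -m handwheel '0 0.004 0 0; 0 0 0 0'; python3 -m handwheel '0 0.004 0 0; 0 0 0 0'
```

```text
time: 2.38
ee_pos: [0.4824, -0.0134, 0.0974]
tool_rot: [179.6, -1.1, 3.1]
ft_force: [-0.9, 0.4, 0.4]
grip_width: -0.0
time: 2.62
ee_pos: [0.4845, -0.0074, 0.1003]
tool_rot: [179.6, -1.4, 3.0]
ft_force: [0.7, -0.1, 0.6]
grip_width: -0.0002
time: 2.88
ee_pos: [0.4852, -0.003, 0.1015]
tool_rot: [179.5, -1.5, 3.0]
ft_force: [-0.4, -0.3, -0.1]
grip_width: 0.0001
time: 3.12
ee_pos: [0.4852, 0.0013, 0.1015]
tool_rot: [179.5, -1.5, 3.0]
ft_force: [-0.4, 0.1, -0.3]
grip_width: 0.0006
```

```bash
python3 - <<'E'
from station import bot
s=bot.sense();print(s["q"],s["effort"],s["ee_pos"])
E
python3 -m handwheel '-0.01 0 -0.01 0; 0 0 0 0;0 0 0 0'; python3 - <<'E'
from station import bot
s=bot.sense();print(s["q"],s["ee_pos"])
E
```

```text
[ 14.10327116  27.84827875 -24.42898902 118.22272368  20.06546604
  36.29776955 -20.86414707] [-1.09477637e-01 -4.50470138e+01 -4.19616759e+00 -1.72483134e+01
  3.89144593e-02 -1.05457662e-01 -4.15500160e-02] [0.4852172  0.00129666 0.10152975]
time: 3.5
ee_pos: [0.4737, 0.0011, 0.0903]
tool_rot: [179.5, -1.4, 3.0]
ft_force: [0.8, -0.5, 0.5]
grip_width: 0.0004
[ 13.63806343  28.16467301 -23.85891522 120.04931265  20.90071608
  34.2506055  -21.88573981] [0.47373358 0.00112717 0.09034125]
```

```bash
for i in 1; do python3 -m handwheel '0 0.003 0 0; 0 0 0 0'; done; python3 -m handwheel '0 0.003 0 0; 0 0 0 0';python3 -m handwheel '0 0.003 0 0; 0 0 0 0';python3 -m handwheel '0 0.003 0 0; 0 0 0 0'
```

```text
time: 3.75
ee_pos: [0.474, 0.0043, 0.0905]
tool_rot: [179.5, -1.4, 3.0]
ft_force: [-0.0, 0.2, -0.9]
grip_width: 0.0
time: 4.0
ee_pos: [0.4743, 0.0076, 0.0906]
tool_rot: [179.5, -1.5, 3.0]
ft_force: [0.1, -0.8, 0.3]
grip_width: -0.0
time: 4.25
ee_pos: [0.4743, 0.0109, 0.0907]
tool_rot: [179.5, -1.5, 3.0]
ft_force: [-0.4, -0.2, -0.0]
grip_width: 0.0002
time: 4.5
ee_pos: [0.4743, 0.014, 0.0906]
tool_rot: [179.5, -1.5, 3.0]
ft_force: [0.2, 0.4, 0.5]
grip_width: 0.0
```

```bash
python3 -m handwheel '0 0.002 0 0; 0 0 0 0'; python3 -m handwheel '0 0.002 0 0; 0 0 0 0';python3 -m handwheel '0 0.002 0 0; 0 0 0 0'; python3 - <<'E'
from station import bot
import cv2
for n in("scene","wrist"):
    c=bot.capture(n)
    f=c["frame"][:,:,::-1]
    if n=="scene": f=cv2.resize(f[140:270,220:380],None,fx=4.5,fy=4.5,interpolation=cv2.INTER_CUBIC)
    else: f=cv2.resize(f[0:300,200:450],None,fx=2,fy=2)
    cv2.imwrite(f"pics/{n}2.png",f)
print(bot.sense()["ft_force"])
E
```

```text
time: 4.75
ee_pos: [0.4743, 0.0161, 0.0906]
tool_rot: [179.5, -1.5, 3.0]
ft_force: [-0.3, -0.1, 0.2]
grip_width: -0.0001
time: 5.0
ee_pos: [0.4743, 0.0182, 0.0906]
tool_rot: [179.5, -1.5, 3.0]
ft_force: [0.8, -0.9, -0.4]
grip_width: -0.0004
time: 5.25
ee_pos: [0.4743, 0.0202, 0.0906]
tool_rot: [179.5, -1.5, 3.0]
ft_force: [0.1, -0.3, 0.5]
grip_width: 0.0002
[ 0.32975838 -0.11338282 -0.04418408]
```

View pics/scene2.png

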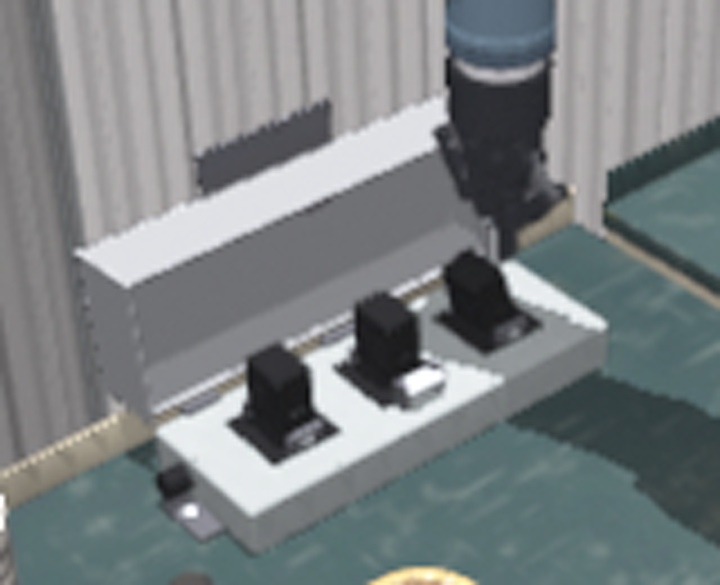

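View pics/wrist2.png

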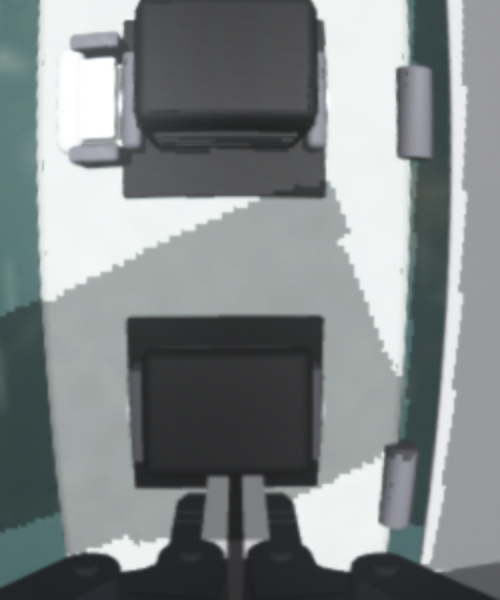

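The right paddle tilts clearly towards +y (wrist crop, top face at (228,410)) and the force stays near 0, so it swings lightly and leans +y. Next is the middle paddle.

```bash
python3 -m handwheel '0 -0.018 0 0; 0 0 0.035 0; -0.003 0.045 0 0; -0.004 0.043 0 0;0 0 -0.02 0; 0 0 -0.015 0;0 0 0 0'
```

```text
time: 6.22
ee_pos: [0.4682, 0.0914, 0.0912]
tool_rot: [179.6, -1.6, 2.8]
ft_force: [0.4, 0.0, 0.1]
grip_width: 0.0002
```

```bash
python3 -m handwheel '0 0.006 0 0; 0 0 0 0'; python3 -m handwheel '0 0.003 0 0; 0 0 0 0'; python3 -m handwheel '0 0.003 0 0; 0 0 0 0'; python3 -m handwheel '0 0.002 0 0; 0 0 0 0'; python3 -m handwheel '0 0.002 0 0; 0 0 0 0'
```

```text
time: 6.48
ee_pos: [0.4688, 0.0972, 0.0917]
tool_rot: [179.6, -1.6, 2.7]
ft_force: [0.5, -0.4, -0.2]
grip_width: -0.0002
time: 6.72
ee_pos: [0.4693, 0.1002, 0.0923]
tool_rot: [179.6, -1.7, 2.7]
ft_force: [-0.5, 1.3, -0.4]
grip_width: 0.0002
time: 6.98
ee_pos: [0.4694, 0.1033, 0.0925]
tool_rot: [179.6, -1.7, 2.6]
ft_force: [0.9, 0.1, -0.6]
grip_width: 0.0005
time: 7.22
ee_pos: [0.4694, 0.1054, 0.0925]
tool_rot: [179.6, -1.7, 2.6]
ft_force: [-0.3, 0.6, 0.2]
grip_width: 0.0003
time: 7.48
ee_pos: [0.4694, 0.1074, 0.0924]
tool_rot: [179.6, -1.7, 2.6]
ft_force: [-0.5, 0.5, -1.5]
grip_width: 0.0001
```

```bash
python3 -m handwheel '0 0.0015 0 0; 0 0 0 0'; python3 -m handwheel '0 0.0015 0 0; 0 0 0 0'; python3 -m handwheel '0 0.0015 0 0; 0 0 0 0'
```

```text
time: 7.72
ee_pos: [0.4694, 0.109, 0.0924]
tool_rot: [179.6, -1.7, 2.6]
ft_force: [-0.3, -0.9, -0.6]
grip_width: -0.0001
time: 7.98
ee_pos: [0.4693, 0.1105, 0.0924]
tool_rot: [179.6, -1.7, 2.6]
ft_force: [-0.2, -0.9, 0.1]
grip_width: -0.0005
time: 8.22
ee_pos: [0.4693, 0.1121, 0.0924]
tool_rot: [179.6, -1.7, 2.6]
ft_force: [0.7, -0.7, -1.0]
grip_width: -0.0003
```

```bash
python3 -m handwheel '0 0.0015 0 0; 0 0 0 0'
```

```text
time: 8.48
ee_pos: [0.4693, 0.1137, 0.0924]
tool_rot: [179.6, -1.7, 2.6]
ft_force: [-0.3, -0.1, -0.0]
grip_width: -0.0003
```

```bash
python3 -m handwheel '0 0.002 0 0; 0 0 0 0'; python3 - <<'E'
from station import bot
import cv2
c=bot.capture("scene");f=c["frame"][:,:,::-1]
cv2.imwrite("pics/scene3.png",cv2.resize(f[140:270,220:380],None,fx=4.5,fy=4.5,interpolation=cv2.INTER_CUBIC))
c=bot.capture("wrist");cv2.imwrite("pics/wrist3.png",c["frame"][0:300,200:450,::-1])
E
```

```text
time: 8.72
ee_pos: [0.4692, 0.1158, 0.0924]
tool_rot: [179.6, -1.7, 2.6]
ft_force: [-0.1, -0.7, 0.5]
grip_width: -0.0001
```

View pics/scene3.png

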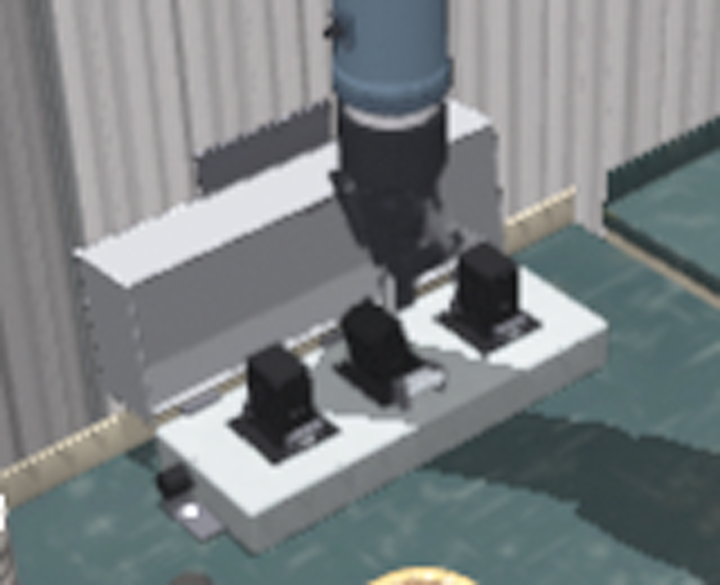

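View pics/wrist3.png

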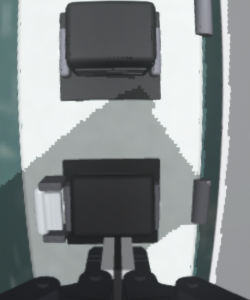

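The middle paddle is also tilted to +y with near-zero force, so it leans +y as well. Now the left one.

```bash
python3 -m handwheel '0 -0.018 0 0; 0 0 0.035 0; -0.004 0.045 0 0; -0.004 0.043 0 0;0 0 -0.02 0; 0 0 -0.015 0;0 0 0 0'; python3 -m handwheel '0 0.006 0 0; 0 0 0 0'; python3 -m handwheel '0 0.003 0 0; 0 0 0 0'; python3 -m handwheel '0 0.002 0 0; 0 0 0 0'; python3 -m handwheel '0 0.002 0 0; 0 0 0 0'
```

```text
time: 9.7
ee_pos: [0.4623, 0.1871, 0.0929]
tool_rot: [179.7, -1.8, 2.4]
ft_force: [0.9, 0.0, -0.5]
grip_width: 0.0
time: 9.95
ee_pos: [0.4629, 0.1929, 0.0935]
tool_rot: [179.7, -1.8, 2.3]
ft_force: [0.5, 0.2, -0.3]
grip_width: 0.0
time: 10.2
ee_pos: [0.4634, 0.196, 0.0941]
tool_rot: [179.7, -1.9, 2.3]
ft_force: [0.0, 0.2, -0.1]
grip_width: 0.0001
time: 10.45
ee_pos: [0.4636, 0.198, 0.0943]
tool_rot: [179.7, -1.9, 2.3]
ft_force: [0.9, -0.2, -0.6]
grip_width: 0.0
time: 10.7
ee_pos: [0.4635, 0.2001, 0.0943]
tool_rot: [179.7, -1.9, 2.3]
ft_force: [0.5, 0.3, -0.0]
grip_width: -0.0002
```

```bash
python3 -m handwheel '0 0.001 -0.002 0; 0 0 0 0'; python3 -m handwheel '0 0.0015 0 0; 0 0 0 0'; python3 -m handwheel '0 0.001 0 0; 0 0 0 0'
```

```text
time: 10.95
ee_pos: [0.4635, 0.2011, 0.0921]
tool_rot: [179.7, -1.9, 2.3]
ft_force: [0.2, -0.1, -0.4]
grip_width: -0.0002
time: 11.2
ee_pos: [0.4635, 0.2027, 0.092]
tool_rot: [179.7, -1.9, 2.3]
ft_force: [0.0, 1.2, -0.3]
grip_width: -0.0001
time: 11.45
ee_pos: [0.4634, 0.2037, 0.0921]
tool_rot: [179.7, -1.9, 2.3]
ft_force: [-0.0, 0.4, -0.1]
grip_width: -0.0001
```

```bash
python3 -m handwheel '0 0.001 0 0; 0 0 0 0'
```

```text
time: 11.7
ee_pos: [0.4635, 0.2047, 0.0921]
tool_rot: [179.7, -1.9, 2.3]
ft_force: [-0.8, -0.4, -0.8]
grip_width: -0.0002
```

```bash
python3 -m handwheel '0 0.0015 0 0; 0 0 0 0'; python3 -m handwheel '0 0.0015 0 0; 0 0 0 0'; python3 -m handwheel '0 0.0015 0 0; 0 0 0 0'
```

```text
time: 11.95
ee_pos: [0.4634, 0.2063, 0.0921]
tool_rot: [179.7, -1.9, 2.3]
ft_force: [-0.1, 0.0, -0.4]
grip_width: -0.0002
time: 12.2
ee_pos: [0.4635, 0.2079, 0.0921]
tool_rot: [179.7, -1.9, 2.3]
ft_force: [-0.8, -0.3, 0.8]
grip_width: -0.0006
time: 12.45
ee_pos: [0.4634, 0.2095, 0.0921]
tool_rot: [179.7, -1.9, 2.3]
ft_force: [-0.2, 1.1, -0.1]
grip_width: 0.0004
```

```bash
python3 -m handwheel '0 0.0015 0 0; 0 0 0 0'; python3 - <<'E'
from station import bot
import cv2
c=bot.capture("scene");f=c["frame"][:,:,::-1]
cv2.imwrite("pics/scene4.png",cv2.resize(f[140:270,220:380],None,fx=4.5,fy=4.5,interpolation=cv2.INTER_CUBIC))
c=bot.capture("wrist");cv2.imwrite("pics/wrist4.png",c["frame"][0:300,200:450,::-1])
E
```

```text
time: 12.7
ee_pos: [0.4634, 0.2111, 0.0921]
tool_rot: [179.7, -1.9, 2.3]
ft_force: [0.6, 0.2, 0.3]
grip_width: 0.0003
```

View pics/scene4.png

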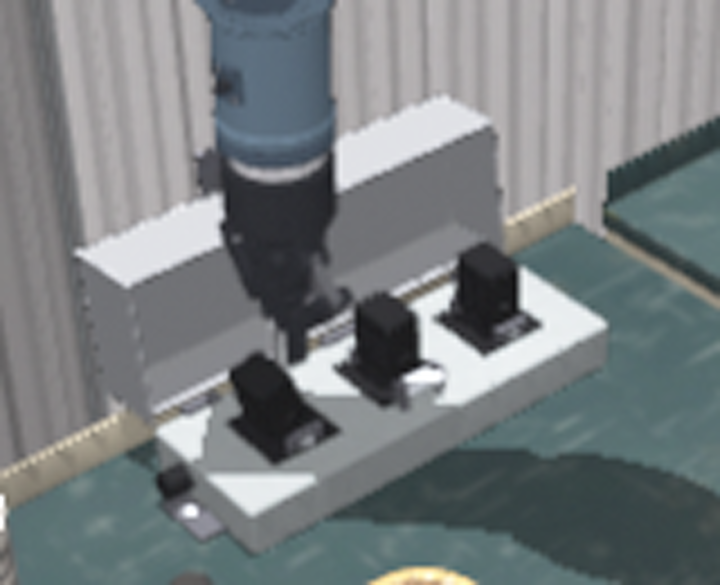

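View pics/wrist4.png

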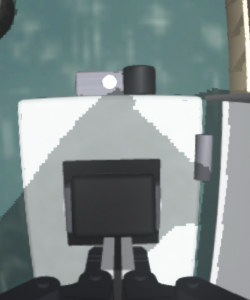

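All three swing lightly to +y: the left is tilted with about 0 N. To be sure I didn't miss a firm zone between steps, I'll feel the left paddle the other way and stay well under 6 N.

```bash
python3 -m handwheel '0 -0.018 0 0; 0 0 0.035 0; -0.002 0.032 0 0; -0.002 0.032 0 0;0 0 -0.02 0; 0 0 -0.015 0;0 0 0 0'; python3 -m handwheel '0 -0.006 0 0; 0 0 0 0';python3 -m handwheel '0 -0.003 0 0; 0 0 0 0'
```

```text
time: 13.68
ee_pos: [0.4609, 0.2487, 0.0918]
tool_rot: [179.4, -1.9, 1.8]
ft_force: [0.2, -0.2, 0.8]
grip_width: 0.0002
time: 13.92
ee_pos: [0.4614, 0.2417, 0.0924]
tool_rot: [179.5, -1.9, 1.8]
ft_force: [-0.6, 0.6, -0.5]
grip_width: 0.0004
time: 14.18
ee_pos: [0.4616, 0.2407, 0.0932]
tool_rot: [179.7, -2.0, 1.8]
ft_force: [0.0, 2.1, -1.3]
grip_width: -0.0002
```

```bash
python3 -m handwheel '0 -0.001 0 0; 0 0 0 0'
```

```text
time: 14.42
ee_pos: [0.4616, 0.2405, 0.0934]
tool_rot: [179.8, -2.1, 1.8]
ft_force: [-1.1, 2.1, -2.3]
grip_width: 0.0002
```

```bash
python3 -m handwheel '0 -0.0015 0 0; 0 0 0 0'
```

```text
time: 14.68
ee_pos: [0.4616, 0.2403, 0.0936]
tool_rot: [179.9, -2.1, 1.9]
ft_force: [-0.2, 3.2, -2.0]
grip_width: 0.0003
```

Pushing -y met firm resistance: the tip stalled at y≈0.2404 with 2–3 N. In all three +y pushes the paddle followed freely. So all three lean +y, agree, and none should be flipped. Next I'll move up and behind the lip.

```bash
python3 -m handwheel '0 0.012 0 0; 0 0 0.05 0; 0 0 0.05 0; 0 0 0.052 0; 0.045 -0.03 0 0; 0.045 -0.03 0 0; 0.045 -0.03 0 0; 0.045 -0.03 0 0; 0 0 0 0'; python3 - <<'E'
from station import bot
import cv2
for n in("top","wrist","scene"):
    c=bot.capture(n);f=c["frame"][:,:,::-1]
    if n=="scene": f=cv2.resize(f[100:270,200:400],None,fx=3.5,fy=3.5,interpolation=cv2.INTER_CUBIC)
    cv2.imwrite(f"pics/{n}5.png",f)
print(bot.sense()["ee_pos"],bot.sense()["q"])
E
```

```text
time: 15.8
ee_pos: [0.6461, 0.1246, 0.2519]
tool_rot: [179.1, -2.0, 1.8]
ft_force: [0.6, 0.1, -1.1]
grip_width: 0.0002
[0.64236901 0.13063923 0.25252578] [  1.62196894  31.50868048 -25.95237191  86.5148297   16.1728977
  63.87695118 -25.50780155]
```

View pics/wrist5.png

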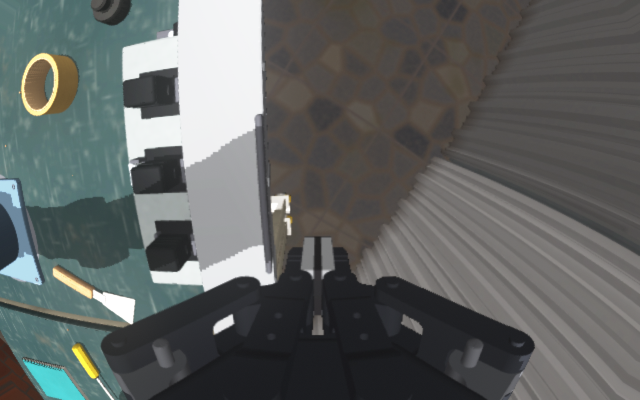

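View pics/scene5.png

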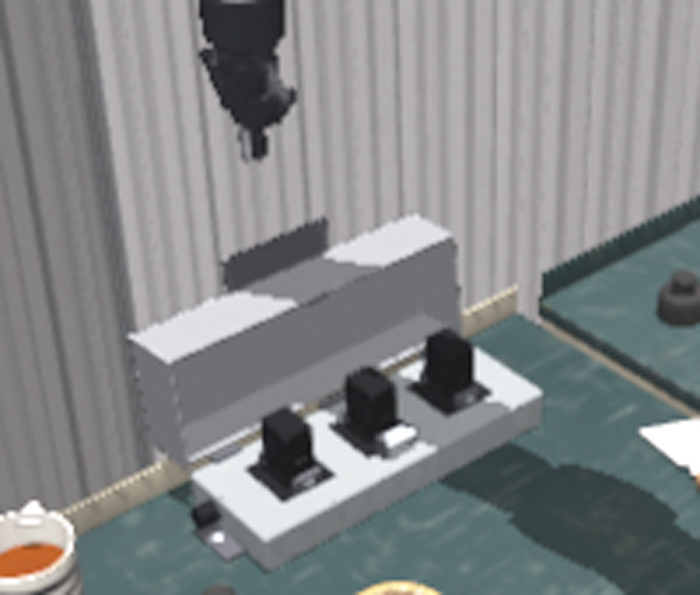

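The wrist view shows the tip at (318,240) just behind the lip edge (column ~265), with clear floor below. The wall starts at column ~380 and is well away. All paddles are upright. I'll descend behind the lip.

```bash
python3 -m handwheel '0 0 -0.045 0; 0 0.003 -0.042 0; 0 0 0 0'; python3 -m handwheel '-0.01 0 0 0; -0.01 0 0 0;  0 0 0 0'
```

```text
time: 16.32
ee_pos: [0.6395, 0.1384, 0.1657]
tool_rot: [179.4, -2.0, 2.7]
ft_force: [0.2, 0.9, 0.9]
grip_width: 0.0002
time: 16.7
ee_pos: [0.6207, 0.1401, 0.1715]
tool_rot: [179.4, -2.5, 2.8]
ft_force: [-0.5, -0.1, 0.2]
grip_width: -0.0001
```

```bash
python3 -m handwheel '-0.015 -0.001 0.002 0; -0.015 -0.001 0.005 0;  -0.015 -0.001 0.005 0'; python3 - <<'E'
from station import bot
import cv2
c=bot.capture("scene");f=c["frame"][:,:,::-1]
cv2.imwrite("pics/scene6.png",cv2.resize(f[100:270,200:400],None,fx=3.5,fy=3.5,interpolation=cv2.INTER_CUBIC))
E
```

```text
time: 17.08
ee_pos: [0.5778, 0.1377, 0.1875]
tool_rot: [179.5, -3.0, 2.7]
ft_force: [0.8, -0.2, -0.9]
grip_width: 0.0002
```

View pics/scene6.png

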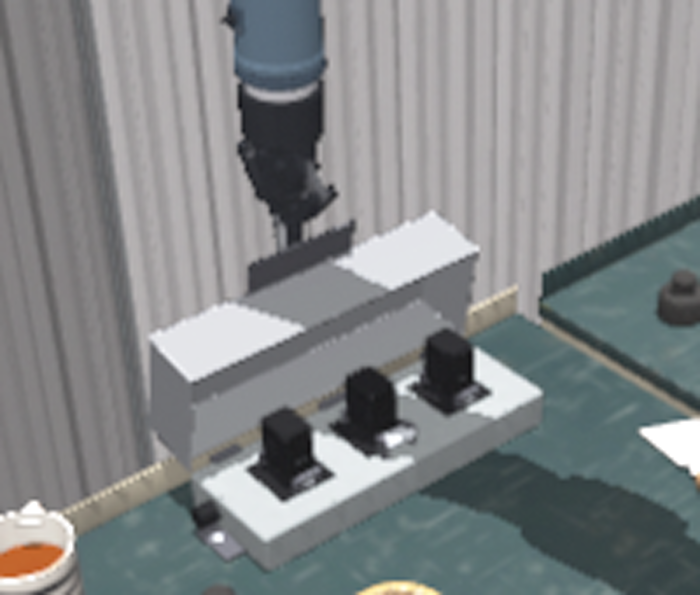

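The cover is following and the fingertip is behind the lip (crop ~(290,245)). I'll continue along the arc.

```bash
python3 -m handwheel '-0.017 -0.001 -0.002 0; -0.017 -0.001 -0.002 0; -0.02 -0.001 -0.005 0; -0.02 -0.001 -0.006 0'
```

```text
time: 17.62
ee_pos: [0.5034, 0.1346, 0.177]
tool_rot: [179.6, -3.5, 2.7]
ft_force: [1.0, -0.0, 4.2]
grip_width: -0.0001
```

```bash
python3 -m handwheel '-0.02 -0.001 -0.01 0; -0.018 -0.001 -0.012 0; -0.016 -0.001 -0.013 0; -0.012 -0.001 -0.012 0'; python3 - <<'E'
from station import bot
import cv2
c=bot.capture("scene");f=c["frame"][:,:,::-1]
cv2.imwrite("pics/scene7.png",cv2.resize(f[100:270,200:400],None,fx=3.5,fy=3.5,interpolation=cv2.INTER_CUBIC))
print(bot.sense()["q"])
E
```

```text
time: 18.12
ee_pos: [0.4337, 0.131, 0.1311]
tool_rot: [179.6, -3.5, 2.7]
ft_force: [0.7, 0.4, 0.9]
grip_width: -0.0001
[ -0.8009636   21.5683944  -26.95180745 123.26046795  19.51377094
  36.05776357 -38.83150626]
```

View pics/scene7.png

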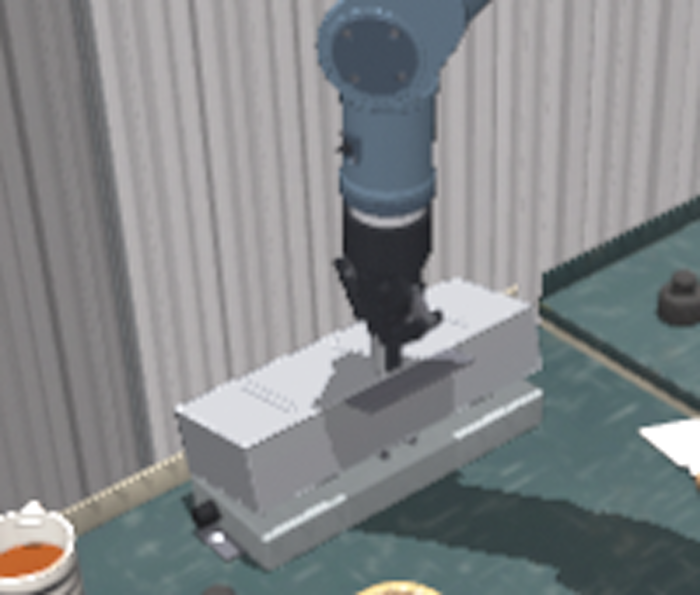

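The cover is nearly down, with a small gap at its front edge and the tip about at the lip's root (crop (385,370)). I'll move slightly out onto the lip and press.

```bash
python3 -m handwheel '-0.018 -0.001 0.002 0; 0 0 0 0'; python3 -m handwheel '-0.004 0 -0.01 0; 0 0 -0.006 0';python3 -m handwheel '0 0 -0.004 0; 0 0 -0.004 0'
```

```text
time: 18.42
ee_pos: [0.4114, 0.1287, 0.1315]
tool_rot: [179.4, -3.1, 2.8]
ft_force: [0.1, -0.4, -0.3]
grip_width: -0.0
time: 18.68
ee_pos: [0.4082, 0.129, 0.1155]
tool_rot: [179.4, -3.2, 2.7]
ft_force: [0.1, 0.2, -0.5]
grip_width: 0.0004
time: 18.92
ee_pos: [0.4086, 0.1291, 0.1072]
tool_rot: [179.4, -3.2, 2.7]
ft_force: [-18.4, -5.0, 69.0]
grip_width: 0.0001
```

```bash
python3 -m handwheel '0 0 0.01 0; 0 0 0.04 0; 0 0 0.05 0; 0 -0.04 0.03 0; 0 0 0 0'; python3 - <<'E'
from station import bot
import cv2
for n in("top","scene"):
    c=bot.capture(n);f=c["frame"][:,:,::-1]
    cv2.imwrite(f"pics/{n}8f.png",f)
    f=f[100:270,200:400] if n=="scene" else f[115:225,215:385]
    cv2.imwrite(f"pics/{n}8.png",cv2.resize(f,None,fx=3.5,fy=3.5,interpolation=cv2.INTER_CUBIC))
E
```

```text
time: 19.55
ee_pos: [0.4097, 0.0881, 0.2405]
tool_rot: [179.4, -3.2, 2.7]
ft_force: [-0.7, -0.2, -0.0]
grip_width: -0.0002
```

View pics/scene8.png

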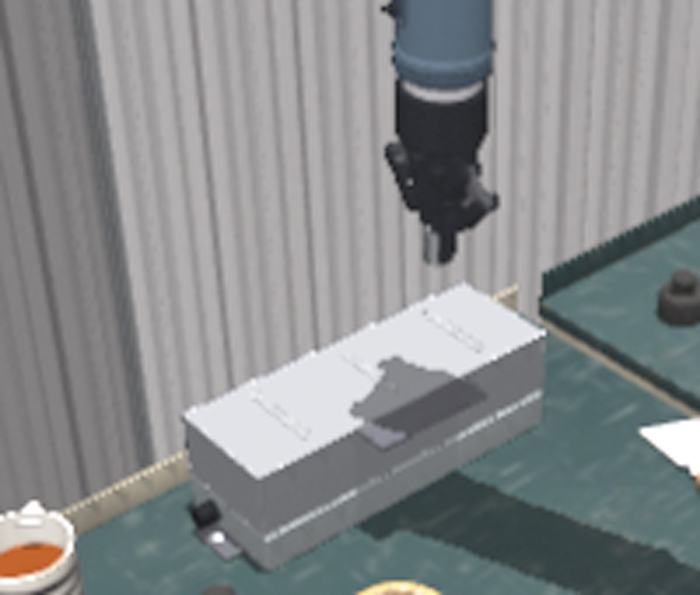

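View pics/top8f.png

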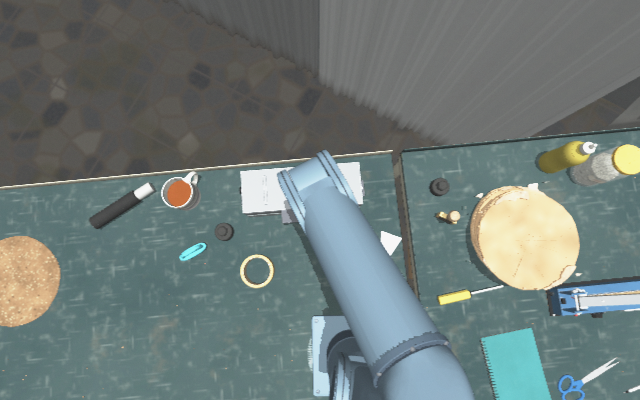

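The cover looks flush (seam from (265,540) to (540,395) in the crop) and the bystanders haven't moved in the top view. I'll check the front-edge height numerically.

```bash
python3 - <<'E'
from h import *
f,cx,cy=K['scene'][0];T=K['scene'][1]
def proj(p):
    c=T[:,:3].T@(np.array(p)-T[:,3]);u=f*c[0]/c[2]+cx;v=f*c[1]/c[2]+cy
    return np.round([(u-200+.5)*3.5-.5,(v-100+.5)*3.5-.5],1)
O=np.array([.4655,.1255]);a=np.radians(3.2);X=np.array([np.cos(a),np.sin(a)]);Y=np.array([-X[1],X[0]])
for th in(0,.03,.12):
    for s in(.165,-.165):
        bx=.06-(.118*np.cos(th)-.068*np.sin(th));z=.04+.118*np.sin(th)+.068*np.cos(th)
        print(th,s,proj([*(O+bx*X+s*Y),z]))
import cv2
a=cv2.imread('pics/top0.png').astype(int);b=cv2.imread('pics/top8f.png').astype(int)
d=np.abs(a-b).max(2)
for n,(x0,y0,x1,y1) in dict(mug=(155,165,205,215),w1=(212,220,236,243),w2=(428,175,452,198),stamp=(434,207,464,226)).items():print(n,d[y0:y1,x0:x1].max(),(d[y0:y1,x0:x1]>40).sum())
E
```

```text
0 0.165 [261.2 478. ]
0 -0.165 [548.4 331.4]
0.03 0.165 [259.5 473.6]
0.03 -0.165 [547.  327.4]
0.12 0.165 [253.9 460.3]
0.12 -0.165 [542.2 315.4]
mug 10 0
w1 8 0
w2 7 0
stamp 9 0
```

```bash
python3 -m handwheel '0 0 0 0;0 0 0 0;0 0 0 0'; python3 -c "
from station import bot
print(bot.sense()['ft_force']);print(bot.sign_off())"
```

```text
time: 20.02
ee_pos: [0.407, 0.0923, 0.2366]
tool_rot: [179.5, -2.8, 3.2]
ft_force: [-0.7, 0.5, 0.9]
grip_width: 0.0005
[-0.65898529  0.48855463  0.85453946]
the job is handed in; nothing more can be done
None
```

I flipped no toggles, because all three lean the same way (+y). The cover is shut and latched, and I handed the job in at about 20 s.

- **Feeling the toggles:** each paddle swung about 15 mm towards +y with no force above the sensor noise (about 1 N). As a cross-check I pushed the left paddle towards -y, and it stalled firmly at 2–3 N after a few millimetres. I did not repeat that cross-check on the middle and right paddles.
- **Cover:** I drew the lip forward and down and pressed until the catch gave way. After I backed off, the cover stayed down, and its measured corners match an angle of about 0 (clearly not the 0.12 catch stop).
- **Surroundings:** the mug, both weights and the stamp show no change between the first and last top views, and the robot was clear of everything at the end.
- **Hard press:** when the cover bottomed out, the last press read about 69 N vertically on the fingertips. That is more than the 5–12 N the catch needs, but below the 120 N wrist limit. Only the fingertips were pressing, not the gripper body.

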